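# Tare the balance that carries the weighing dish

## Robot

A 6-joint arm with a two-finger parallel gripper is mounted at the origin on the work surface. World frame = base frame: x ahead of the robot, y to its left, z up, the work surface at z = 0. Lengths are in mm, angles in rad, forces in N, time in s.
With the tool pointing down it reaches from about 225 to 725 mm from the base axis. Payload 3.1 kg.
Tool frame: the origin (TCP) lies between the finger pads; the fingertips stand ahead of it and the grasp point (between the pads) lies 5 mm behind it (arm.tips_ahead is the z of the fingertips in the tool frame, in mm); z points along the fingers, y is the line along which they close (so a half turn about z gives the same grasp; the last joint's range is limited). The gripper opens to 85 mm and grips with 20 to 120 N. Pads are 22 mm wide; open, the fingers measure 114 mm over their backs; the gripper's body (76 mm by 85 mm) begins 54 mm behind the grasp point. The pads swing forward as they close: fully open they stand 13 mm farther back than shut.
Start: joints at [-0.128, 0.048, 0.099, 1.622, 0, 1.443], TCP at [524.993, -0.012, 245.312] pointing down, gripper open.
Joint ranges: [-2.91, 2.91], [-0.99, 1.94], [-1.21, 1.42], [-2.12, 2.29], [-1.49, 1.47], [-3.14, 3.14]. Speed limits (rad/s): [2.79, 2.79, 3.14, 3.14, 3.14, 3.14].

## Interface

Orientations are given as a 3x3 rotation matrix whose columns are the frame's x, y, z axes.
In Python, from cell import arm gives the robot as it stands. The module is installed in compiled form; this text tells all that it offers.
- The arm moves only by the shell command python3 -m jog 'ROWS' [OPENING] [FORCE]. ROWS is JSON, a list of rows, each a list of 4 numbers: the shift along the tool's x, y, z in m, then the turn about the tool's z in rad. In form: [[dx, dy, dz, turn], ...]. A call has 1 to 5 rows; each row shifts and turns the commanded pose from where the row before left it, along the tool's axes as they then stand; what a row does not reach is not made up. A row lasts 1/8 s, in which the tool goes at most 62.5 mm and 10.7 degrees, less where a joint would pass 70% of its speed; a pose out of reach is approached as far as the arm can. A call is refused whole if a number of a shift passes 0.0625 or a number of a turn 0.188, either way. A call with a gripper value outside its range is refused whole. OPENING is the opening, from 0 (shut) to 1 (fully open), set as the call begins (- or left out, the last holds). The fingers move at their own pace and stop on an object; FORCE is the grip in N (left out, the last holds). Time passes only in rows, so rows that do not move let the fingers close. It gives the time, the measured TCP pose, the force, the opening and the grip force at its end, in the units of the state.
- arm.get_obs(): the state, without advancing time (a new reading comes with each control period).
- arm.get_image(name): name is "scene" or "side" or "wrist"; returns the picture (384x512x3 uint8, red, green, blue); there is no depth.
- arm.get_calibration(name): a dict with "K" (3x3 intrinsics, pixels), "pose" (4x4, takes a point from camera to world coordinates); the wrist camera has in their place "T_tool_cam" (4x4, takes a point from camera to tool coordinates, whose origin is the TCP and whose axes are the flange's). Camera axes: x right, y down, z forward; pixel columns grow to the right and rows downward; lengths in mm; the calibration is good to about 2 mm. A picture is of the moment at which its call begins: read the wrist's pose just before it. get_calibration takes no time and is no camera call.
- arm.close_job(): hands the job in; it is judged then, once.
Trained networks look in the newest picture that a camera, given by its name, has taken for a name from the list of things; names that differ only in an ending like _2 or _b are one class to them, and where a whole thing is asked for, a point or a joint stands for the part that bears it (a point fixed in the world has none). Each returns a list of dicts, best first, with "conf" (0 to 1); they miss things now and then, are a little off and sometimes report something else, mostly with a low value. They report only what shows in the picture. A call takes as long as a camera call.
- arm.boxes_of(camera, name): "position" ([row, column] as shares, 0 to 1, of the picture: columns of its width, rows of its height, amid what is visible of it).
- arm.mark_of(camera, name): "position" ([row, column] as shares, 0 to 1, of the picture: columns of its width, rows of its height: a listed point, or the origin of a listed thing).
The state is a dict: "clock": time; "q": joint angles; "joint_velocities": joint speeds; "joint_torque": joint torques, N m; "eef_pos": TCP position; "ee_rot": TCP orientation; "contact_force": force on the tool from outside, world axes, zero at the start; "moment": the same for the moment, N m; "grip_width": finger opening in mm; "grip_force": force on a finger pad.
Only numpy, scipy, OpenCV 4.12 (cv2) and the standard library are available. Lean on these libraries where they do the work, as an engineer would, in place of code of your own. Each camera call takes 0.05 s, during which the arm holds its last target. There are 200 camera calls.

## Task

One of the two balances has the weighing dish on its pan: tare it by gently pressing its long bar key down with the fingertips and letting it come up again, then press its round key in the same way to print the zero, and withdraw. Do not press its square key or any key of the empty balance, do not touch the dish or shove or lift the balance, and leave everything else on the bench where it is.

Things in the scene. Friction and masses are not known exactly. Their poses are not given: they have to be found in the camera images.
- balance1: White balance with the dish on its pan, on either side of the bench; case 190 front to back x 210 mm, deck 45 mm high, about 1.3 kg, loose on rubber feet. Origin: centre of underside; +x from keys to pan, +y towards its square key. Dark round steel pan, 114 mm across. Grey keys at x = -68 mm, 10 mm proud of the deck: long bar at y = 0, square at y = +68, round at y = -68 mm.
- balance2: White balance, the same model, with its pan empty; case 190 front to back x 210 mm, deck 45 mm high, about 1.3 kg, loose on rubber feet. Origin: centre of underside; +x from keys to pan, +y towards its square key. Dark round steel pan, 114 mm across. Grey keys at x = -68 mm, 10 mm proud of the deck: long bar at y = 0, square at y = +68, round at y = -68 mm.
- dish: White plastic weighing dish, a shallow bowl 84 mm in diameter and 26 mm high, about 30 g, standing loose on the pan of one balance. Origin: centre of its underside.
- balance1_tare (a joint): Travel of the long bar key (tare), 52 mm wide across the balance x 20 mm front to back, of the balance with the dish. Reads 0 m when up, grows to 0.005 as it is pressed straight down to its stop; a spring returns it (about 1 N to start, 4 N fully down). It registers at 0.003.
- balance1_tare_top (a point): Centre of the top face of the long bar key (tare), 52 mm wide across the balance x 20 mm front to back, of the balance with the dish; 55 mm above the bench when up; moves down with the key.
- balance1_print (a joint): Travel of the round key (print), 24 mm diameter, of the balance with the dish. Reads 0 m when up, grows to 0.005 as it is pressed straight down to its stop; a spring returns it (about 1 N to start, 4 N fully down). It registers at 0.003.
- balance1_print_top (a point): Centre of the top face of the round key (print), 24 mm diameter, of the balance with the dish; 55 mm above the bench when up; moves down with the key.
- balance1_power (a joint): Travel of the square key (power), 21 x 21 mm, of the balance with the dish. Reads 0 m when up, grows to 0.005 as it is pressed straight down to its stop; a spring returns it (about 1 N to start, 4 N fully down). It registers at 0.003.
- balance1_power_top (a point): Centre of the top face of the square key (power), 21 x 21 mm, of the balance with the dish; 55 mm above the bench when up; moves down with the key.
- balance1_pan (a point): Centre of the top of the pan of the balance with the dish, 58 mm above the bench and 35 mm behind the balance's origin (+x); axes as the balance.
- balance2_tare (a joint): Travel of the long bar key (tare), 52 mm wide across the balance x 20 mm front to back, of the balance with the empty pan. Reads 0 m when up, grows to 0.005 as it is pressed straight down to its stop; a spring returns it (about 1 N to start, 4 N fully down). It registers at 0.003.
- balance2_tare_top (a point): Centre of the top face of the long bar key (tare), 52 mm wide across the balance x 20 mm front to back, of the balance with the empty pan; 55 mm above the bench when up; moves down with the key.
- balance2_print (a joint): Travel of the round key (print), 24 mm diameter, of the balance with the empty pan. Reads 0 m when up, grows to 0.005 as it is pressed straight down to its stop; a spring returns it (about 1 N to start, 4 N fully down). It registers at 0.003.
- balance2_print_top (a point): Centre of the top face of the round key (print), 24 mm diameter, of the balance with the empty pan; 55 mm above the bench when up; moves down with the key.
- balance2_power (a joint): Travel of the square key (power), 21 x 21 mm, of the balance with the empty pan. Reads 0 m when up, grows to 0.005 as it is pressed straight down to its stop; a spring returns it (about 1 N to start, 4 N fully down). It registers at 0.003.
- balance2_power_top (a point): Centre of the top face of the square key (power), 21 x 21 mm, of the balance with the empty pan; 55 mm above the bench when up; moves down with the key.
- balance2_pan (a point): Centre of the top of the pan of the balance with the empty pan, 58 mm above the bench and 35 mm behind the balance's origin (+x); axes as the balance.
- jar: Small closed sample jar, 42 mm diameter, 70 mm tall, standing loose between the balances. Origin: centre of its underside.
- marker: Black marker pen, 138 mm long, 15 mm thick, lying loose in front of the balances, along its own x. Origin: underside, mid-length.
- weight: Brass calibration weight with a knob, 32 mm diameter, 54 mm tall, 200 g, standing loose in front of the balances. Origin: centre of its underside.
- spoon: Steel spoon, 170 mm long, lying loose in front of the balances, along its own x. Origin: on the bench beneath the spoon.
- tub: Clear open plastic tub, 150 x 200 x 75 mm, empty, loose, on the robot's right. Origin: centre of its underside.
- rack: Orange tube rack, 210 x 100 mm, with blue-capped tubes, 120 mm tall in all, fixed, on the robot's left. Origin: centre of its underside.

How it is judged (in metres and radians):
On the way, in this order (a step that is already met when the one before it is completed fails the run):
1. the bar key of the balance with the dish is pressed down (3 mm or more), its round key up (value of joint balance1_tare above 0.003 m and value of joint balance1_print below 0.001 m), for 0.1 s.
2. the bar key has come up, and the round key of the same balance is pressed down (3 mm or more) (value of joint balance1_tare below 0.001 m and value of joint balance1_print above 0.003 m), for 0.1 s.
At the end, for the whole second after the job is handed in: All keys of both balances are up (within 1 mm); the dish stands on the same pan, within 30 mm of its centre; both balances and all loose things are within 10 mm of where they started, and the balances level and at rest (value of joint each of balance1_tare, balance1_print, balance1_power, balance2_tare, balance2_print, balance2_power below 0.001 m and distance of each of balance1, balance2, jar, marker, weight, spoon, tub from where it was at the start of the episode below 0.01 m and linear speed of each of balance1, balance2, dish below 0.02 m/s and angle between each of balance1, balance2's own z axis and vertical below 0.05 rad and horizontal distance between dish and balance1_pan below 0.03 m and z of dish in the frame of balance1_pan between -0.004 and 0.004 m); the robot touches nothing.
It fails at once if a wrong key is pressed (the square key, or any key of the empty balance), or the bar key and round key are pressed together (value of joint balance1_power above 0.002 m or value of joint any of balance2_tare, balance2_print, balance2_power above 0.002 m or value of joint each of balance1_tare, balance1_print above 0.002 m).
It fails at once if the balance is pressed hard (over 20 N) (contact force between any of the arm, the fingers and balance1 above 20 N).
It fails at once if a balance is shoved more than 10 mm, lifted or tipped (distance of any of balance1, balance2 from where it was at the start of the episode above 0.01 m or angle between any of balance1, balance2's own z axis and vertical above 0.06 rad or height (world z) of any of balance1, balance2 above 0.006 m).
It fails at once if the dish is touched, moved or lifted (contact force between any of the arm, the fingers and dish above 0.3 N or distance of dish from where it was at the start of the episode above 0.012 m).
It fails at once if another thing on the bench is moved more than 10 mm, or the tube rack is knocked (distance of any of jar, marker, weight, spoon, tub from where it was at the start of the episode above 0.01 m or contact force between any of the arm, the fingers and rack above 2 N).
It also fails if it takes over 38 s, if anything falls off the work surface, if the arm or the gripper's body presses on something with over 40 N, if the wrist force passes 120 N, or if a joint passes its speed limit or range.

## Working session

There is one attempt and no reset: what is moved stays moved. The work goes in short steps, Python scripts to look and compute and a shell command to move; the robot and the scene stay as the last step left them, time stands still between calls to the robot, and variables do not carry over. Pictures are saved under pics/ and viewed, at most 10 in all, crops included, and the job is handed in when it is done.

```bash
mkdir -p pics
cat > h.py <<'E'
from cell import arm
import numpy as np, cv2
def ray(cam,pos,o=None):
    c=arm.get_calibration(cam);K=np.array(c["K"])
    if "pose" in c: T=np.array(c["pose"])
    else:
        T=np.eye(4);T[:3,:3]=o["ee_rot"];T[:3,3]=o["eef_pos"];T=T@np.array(c["T_tool_cam"])
    d=T[:3,:3]@np.linalg.solve(K,[pos[1]*512,pos[0]*384,1]);return T[:3,3],d
def at(cam,pos,z,o=None):
    p,d=ray(cam,pos,o);return p+d*(z-p[2])/d[2]
def save(cam,n):
    im=arm.get_image(cam);cv2.imwrite(f"pics/{n}.png",im[:,:,::-1]);return im
E
python3 - <<'E'
from h import *
o=arm.get_obs();print(o,arm.tips_ahead)
Z=dict(balance1_tare_top=55,balance1_print_top=55,balance1_power_top=55,balance1_pan=58,dish=58,balance2_tare_top=55,balance2_pan=58,jar=0,marker=0,weight=0)
ims=[]
for c in["scene","side","wrist"]:
    ims.append(arm.get_image(c))
    for n,z in Z.items():
        for r in arm.mark_of(c,n)[:2]: print(c,n,round(r["conf"],2),np.round(r["position"],3),np.round(at(c,r["position"],z,o)[:2],1))
for i,c in zip(ims,["scene","side","wrist"]): cv2.imwrite(f"pics/{c}0.png",i[:,:,::-1])
cv2.imwrite("pics/all0.png",cv2.resize(np.vstack([np.hstack(ims[:2]),np.hstack([ims[2],ims[2]*0])]),(800,600))[:,:,::-1])
E
```

```text
{'clock': 0.0, 'q': array([-1.27808503e-01,  4.87692982e-02,  9.75490518e-02,  1.62200383e+00,
       -7.49794280e-07,  1.44300064e+00]), 'joint_velocities': array([ 0.00121749, -0.00011371, -0.00054082,  0.00017177, -0.00072687,
        0.00025654]), 'joint_torque': array([ 2.96208136e-04, -3.38780022e+01,  3.20016932e+01,  2.03766406e-02,
       -2.11149008e-04,  6.20949692e-06]), 'eef_pos': array([5.24404071e+02, 5.92802620e-02, 2.44083030e+02]), 'ee_rot': array([[ 1.31839022e-05,  9.99997101e-01, -2.40804159e-03],
       [ 9.99999952e-01, -1.24405774e-05,  3.08699053e-04],
       [ 3.08668200e-04, -2.40804554e-03, -9.99997053e-01]]), 'contact_force': array([-0.24161728,  0.00290728,  0.28760929]), 'moment': array([-0.03382535, -0.00678991,  0.00708808]), 'grip_force': 0.0, 'grip_width': 85.1768323814434} 14.0
scene balance1_tare_top 0.46 [0.623 0.546] [574.5 221.4]
scene balance1_tare_top 0.36 [0.258 0.375] [ 524.1 -501.4]
scene balance1_print_top 0.52 [0.58  0.528] [567.1 154.1]
scene balance1_print_top 0.26 [0.39 0.44] [ 539.6 -198.1]
scene balance1_power_top 0.56 [0.661 0.57 ]
[... 893 characters left out ...]
1.4]
side balance2_tare_top 0.56 [0.603 0.587] [ 532.2 -201.5]
side balance2_pan 0.74 [0.554 0.628] [ 638.3 -190.8]
side balance2_pan 0.67 [0.45  0.456] [562.3 143.7]
side jar 0.8 [0.526 0.539] [614.5 -19. ]
side marker 0.51 [0.7   0.503] [ 374.1 -186.8]
side weight 0.71 [0.398 0.481] [731.  267.2]
side weight 0.51 [0.608 0.41 ] [353.6  11.8]
wrist balance1_print_top 0.6 [0.054 0.578] [563.9 155.4]
wrist dish 0.59 [0.404 0.262] [385.5  21. ]
wrist balance2_tare_top 0.63 [0.796 0.524] [ 541.4 -190.1]
wrist balance2_pan 0.58 [0.797 0.66 ] [ 636.6 -187.7]
wrist balance2_pan 0.2 [0.693 0.524] [ 540.3 -125. ]
wrist jar 0.92 [0.414 0.65 ] [627.7   4.3]
wrist weight 0.67 [0.401 0.265] [361.9  11.3]
```

View pics/all0.png

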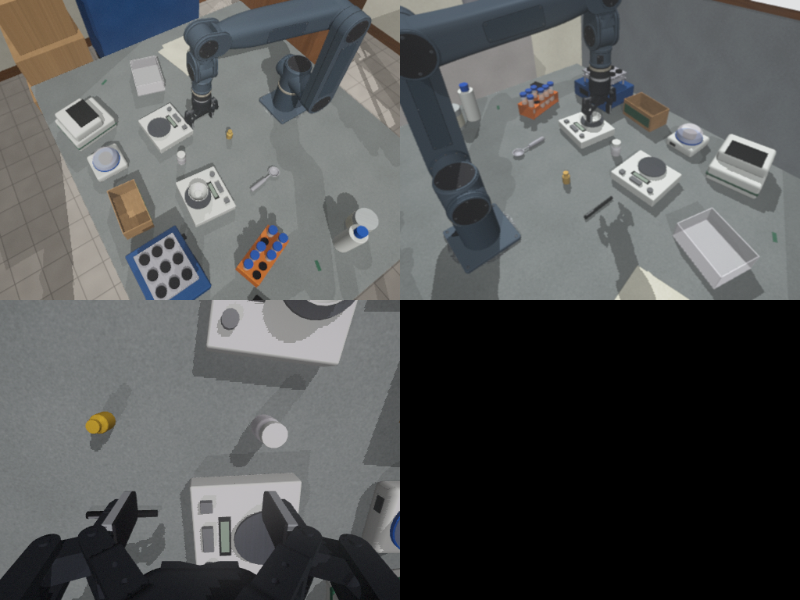

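The dish is on the left balance. Its keys are near (572,224) for the bar and (560,155) for the round one, with the pan at about (665,201), so the yaw is about -13°. The weight, the jar and the empty balance on the right are all clear of it. I'll shut the gripper, move over, and turn the fingers so they close across the balance.

```bash
python3 -m jog '[[0.045,0,0,0],[0.045,0,0,0],[0.045,0,0,0],[0.045,0,0,0],[0,0,0,0]]' 0 20
python3 -m jog '[[0,0,0,-0.168],[0,0,0,-0.168],[0,0,0,-0.168],[0,0,0,-0.168],[0,0,0,0]]'
python3 -m jog '[[0,0,0,-0.168],[0,0,0,-0.168],[0,0,0,-0.168],[0,0,0,-0.168],[0,0,0,0]]'
python3 - <<'E'
from h import *
o=arm.get_obs();print(o["eef_pos"],o["ee_rot"],o["contact_force"],o["grip_width"],np.round(arm.get_calibration("wrist")["T_tool_cam"],2))
Z=dict(balance1_tare_top=55,balance1_print_top=55,balance1_power_top=55,balance1_pan=58,dish=58)
for c in["scene","side","wrist"]:
    if c=="wrist":o=arm.get_obs()
    save(c,c+"1")
    for n,z in Z.items():
        for r in arm.mark_of(c,n)[:2]: print(c,n,round(r["conf"],2),np.round(r["position"],3),np.round(at(c,r["position"],z,o)[:2],1))
E
```

```text
clock: 2.28
eef_pos: [524.5, 182.7, 245.0]
ee_rot: [[-0.005, 1.0, -0.0], [1.0, 0.005, 0.001], [0.001, -0.0, -1.0]]
contact_force: [-1.0, -1.2, -0.5]
grip_width: -0.4
grip_force: 0.0
clock: 2.9
eef_pos: [525.1, 179.0, 245.4]
ee_rot: [[-0.62, 0.784, 0.0], [0.784, 0.62, -0.0], [-0.0, -0.0, -1.0]]
contact_force: [0.2, -0.7, -0.1]
grip_width: 0.1
grip_force: 0.0
clock: 3.52
eef_pos: [525.1, 179.4, 245.3]
ee_rot: [[-0.973, 0.23, -0.0], [0.23, 0.973, -0.0], [-0.0, -0.0, -1.0]]
contact_force: [-0.8, -0.0, -0.4]
grip_width: 0.2
grip_force: 0.0
[525.07685315 179.4392017  245.31096007] [[-9.73293320e-01  2.29565052e-01 -1.21615417e-05]
 [ 2.29565048e-01  9.73293288e-01 -2.53367395e-04]
 [-4.63275524e-05 -2.49392658e-04 -9.99999968e-01]] [-0.83047917 -0.0142701  -0.37549604] 0.20821630286838336 [[  -0.     -0.95   -0.31   80.84]
 [   1.     -0.     -0.      0.51]
 [   0.     -0.31    0.95 -127.83]
 [   0.      0.      0.      1.  ]]
scene balance1_tare_top 0.64 [0.622 0.548] [571.3 221.7]
scene balance1_tare_top 0.16 [0.365 0.42 ] [ 549.2 -260.6]
scene balance1_print_top 0.59 [0.584 0.536] [558.
[... 162 characters left out ...]
 [672.5 194.2]
scene dish 0.61 [0.648 0.494] [668.7 203.7]
side balance1_tare_top 0.66 [0.566 0.557] [ 540.2 -129.4]
side balance1_tare_top 0.61 [0.43  0.433] [560.4 209. ]
side balance1_print_top 0.46 [0.447 0.453] [563.1 155.2]
side balance1_power_top 0.61 [0.398 0.414] [580.3 294.3]
side balance1_power_top 0.2 [0.425 0.435] [569.7 215.9]
side balance1_pan 0.76 [0.4  0.48] [671.1 203.6]
side balance1_pan 0.39 [0.445 0.463] [577.4 142.9]
side dish 0.7 [0.405 0.472] [650.6 203.4]
wrist balance1_tare_top 0.95 [0.522 0.578] [570.8 220.5]
wrist balance1_tare_top 0.56 [0.667 0.306] [605.9  30. ]
wrist balance1_power_top 0.54 [0.508 0.688] [579.1 287.9]
wrist dish 0.63 [0.702 0.575] [663.8 200.3]
```

View pics/wrist1.png

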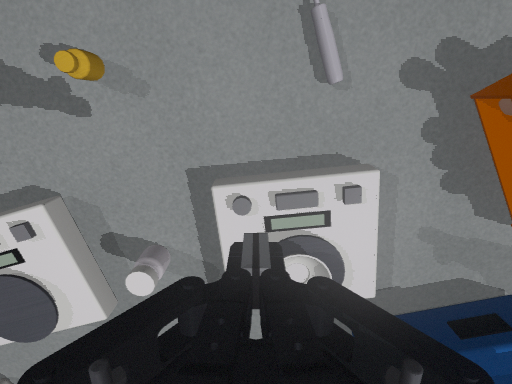

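The wrist view shows the round key at pixel (242,205), the bar at (297,200) and the square key at (352,195), with the dish behind the bar. I'll compute positions from these pixels.

Run:
```python
from h import *
o=arm.get_obs();R=np.array(o["ee_rot"])
im=cv2.imread("pics/wrist1.png")
P=[at("wrist",(v/384,u/512),55,o) for u,v in[(242,205),(297,200),(352,195)]]
y=P[2]-P[0];print(np.round(P,1),np.linalg.norm(y),"yaw",np.degrees(np.arctan2(-y[0],y[1])))
for p in P[:2]: print("tool delta",np.round(R.T@(p-o["eef_pos"]),1))
print("dish-bar",at("wrist",(.702,.575),58,o)-P[1])
cv2.imwrite("pics/c1.png",cv2.resize(im[170:240,200:400],(800,280),interpolation=cv2.INTER_CUBIC))
```

```text
[[561.7 155.   55. ]
 [570.4 221.6  55. ]
 [579.  287.3  55. ]] 133.4294936976474 yaw -7.480224994466016
tool delta [-41.4 -16.1 190.3]
tool delta [-34.9  50.7 190.3]
dish-bar [ 93.52507809 -20.99869869   3.        ]
```

View pics/c1.png

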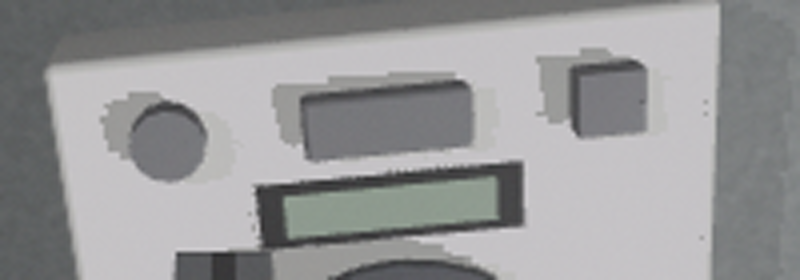

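```bash
python3 -m jog '[[-0.0175,0.0255,0,-0.1],[-0.019,0.024,0.03,0],[0,0,0.045,0],[0,0,0.045,0],[0,0,0,0]]'
python3 - <<'E'
from h import *
arm.get_image("side");o=arm.get_obs();R=np.array(o["ee_rot"]);print(o["eef_pos"],R[:,0],o["contact_force"],o["clock"])
save("wrist","wrist2")
for n in["balance1_tare_top","balance1_print_top","balance1_power_top"]:
    for r in arm.mark_of("wrist",n)[:2]:
        p=at("wrist",r["position"],55,o);print(n,round(r["conf"],2),np.round(p,1),np.round(R.T@(p-o["eef_pos"]),1))
# projected spot below tips
c=arm.get_calibration("wrist");T=np.linalg.inv(c["T_tool_cam"]);K=np.array(c["K"])
for z in (14,o["eef_pos"][2]-55):
    q=K@(T@[0,0,z,1])[:3];print(q[:2]/q[2])
E
```

```text
clock: 5.05
eef_pos: [565.7, 221.3, 119.7]
ee_rot: [[-0.992, 0.126, -0.011], [0.126, 0.992, -0.003], [0.011, -0.004, -1.0]]
contact_force: [-1.8, 0.1, -0.0]
grip_width: -0.1
grip_force: 0.0
[567.97321314 221.83061138 123.40269665] [-0.99195698  0.12648945  0.00466649] [ 0.74985123 -0.23423849  0.50327887] 5.1
balance1_tare_top 0.59 [570.7 221.4  55. ] [-3.1  0.  68.4]
balance1_print_top 0.6 [563.3 153.7  55. ] [ -4.3 -68.   68.5]
balance1_power_top 0.96 [578.7 285.9  55. ] [-2.9 65.1 68.3]
[254.71943439 247.87736157]
[254.90635813 211.66906539]
```

View pics/wrist2.png

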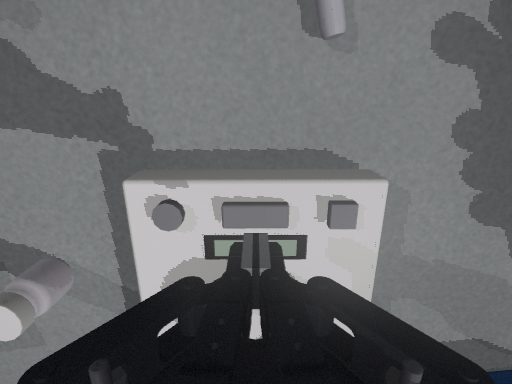

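The bar is centred at pixel (255,215), in line with the fingertips, and the balance is square to the image. The computed shift is -2 to -3 mm in tool x. Descending.

```bash
python3 -m jog '[[-0.002,0,0.015,0],[0,0,0.015,0],[0,0,0.012,0],[0,0,0,0],[0,0,0,0]]'; python3 -m jog '[[0,0,0.004,0],[0,0,0.004,0],[0,0,0,0],[0,0,0,0]]'
```

```text
clock: 5.92
eef_pos: [571.6, 222.0, 83.2]
ee_rot: [[-0.992, 0.126, -0.0], [0.126, 0.992, -0.0], [0.0, -0.0, -1.0]]
contact_force: [-0.1, 0.1, 0.2]
grip_width: -0.1
grip_force: 0.0
clock: 6.42
eef_pos: [571.7, 222.0, 75.3]
ee_rot: [[-0.992, 0.126, 0.0], [0.126, 0.992, -0.0], [-0.0, -0.0, -1.0]]
contact_force: [0.3, -0.0, 0.0]
grip_width: 0.3
grip_force: 0.0
```

```bash
python3 -m jog '[[0,0,0.003,0],[0,0,0.002,0],[0,0,0.001,0],[0,0,0,0],[0,0,0,0]]'; python3 -m jog '[[0,0,0.001,0],[0,0,0.001,0],[0,0,0,0],[0,0,0,0]]'
```

```text
clock: 7.05
eef_pos: [571.7, 222.1, 69.3]
ee_rot: [[-0.992, 0.126, 0.0], [0.126, 0.992, 0.0], [-0.0, 0.0, -1.0]]
contact_force: [0.1, 0.2, -0.4]
grip_width: -0.2
grip_force: 0.0
clock: 7.55
eef_pos: [571.8, 222.1, 67.6]
ee_rot: [[-0.992, 0.126, 0.0], [0.126, 0.992, 0.0], [-0.0, 0.0, -1.0]]
contact_force: [0.2, -0.2, 1.5]
grip_width: 0.3
grip_force: 0.9
```

```bash
python3 -m jog '[[0,0,0.001,0],[0,0,0.001,0],[0,0,0.001,0],[0,0,0,0],[0,0,0,0]]'
```

```text
clock: 8.18
eef_pos: [571.8, 222.1, 64.6]
ee_rot: [[-0.992, 0.126, 0.001], [0.126, 0.992, 0.0], [-0.0, 0.0, -1.0]]
contact_force: [-1.2, -0.1, 3.2]
grip_width: 0.1
grip_force: 1.8
```

```bash
python3 -m jog '[[0,0,0.001,0],[0,0,0,0],[0,0,0,0],[0,0,0,0]]'
```

```text
clock: 8.68
eef_pos: [571.8, 222.1, 64.1]
ee_rot: [[-0.992, 0.126, 0.001], [0.126, 0.992, 0.0], [-0.001, 0.0, -1.0]]
contact_force: [-2.0, 0.2, 5.0]
grip_width: 0.3
grip_force: 2.9
```

The bar reached its stop at 5 N. Lifting now and moving over to the round key.

```bash
python3 -m jog '[[0,0,-0.006,0],[0,0,-0.015,0],[0,0,-0.03,0],[0,0,0,0]]'; python3 -m jog '[[0,-0.03,0,0],[0,-0.038,0,0],[0,0,0,0],[0,0,0,0]]'
python3 - <<'E'
from h import *
o=arm.get_obs();R=np.array(o["ee_rot"]);print(o["eef_pos"])
save("wrist","wrist3")
for n in["balance1_tare_top","balance1_print_top"]:
    for r in arm.mark_of("wrist",n)[:2]:
        p=at("wrist",r["position"],55,o);print(n,round(r["conf"],2),np.round(p,1),np.round(R.T@(p-o["eef_pos"]),1))
E
```

```text
clock: 9.18
eef_pos: [573.6, 222.6, 117.8]
ee_rot: [[-0.992, 0.126, 0.006], [0.126, 0.992, 0.002], [-0.005, 0.002, -1.0]]
contact_force: [0.4, -0.5, 0.1]
grip_width: -0.2
grip_force: 0.0
clock: 9.68
eef_pos: [562.7, 154.8, 113.6]
ee_rot: [[-0.992, 0.127, -0.001], [0.127, 0.992, 0.0], [0.001, 0.0, -1.0]]
contact_force: [0.0, 0.1, -0.7]
grip_width: 0.1
grip_force: 0.0
[562.68631964 154.81491089 113.62380598]
balance1_tare_top 0.75 [572.6 221.7  55. ] [-1.4 67.6 58.6]
balance1_print_top 0.55 [564.3 156.4  55. ] [-1.5  1.7 58.6]
```

View pics/wrist3.png

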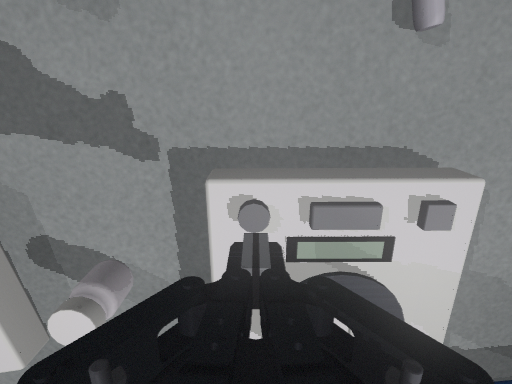

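The round key is at pixel (254,216), directly in line with the tips. The bar (345,216) is up again and well clear. The jar is far off to the left.

```bash
python3 -m jog '[[-0.001,0,0.02,0],[0,0,0.014,0],[0,0,0.006,0],[0,0,0,0],[0,0,0,0]]'; python3 -m jog '[[0,0,0.003,0],[0,0,0.002,0],[0,0,0.001,0],[0,0,0,0],[0,0,0,0]]'; python3 -m jog '[[0,0,0.001,0],[0,0,0.001,0],[0,0,0,0],[0,0,0,0]]'
```

```text
clock: 10.45
eef_pos: [564.5, 154.6, 75.0]
ee_rot: [[-0.992, 0.126, 0.001], [0.126, 0.992, 0.0], [-0.001, 0.0, -1.0]]
contact_force: [-0.1, -0.0, -0.5]
grip_width: 0.2
grip_force: 0.0
clock: 11.08
eef_pos: [564.2, 154.5, 68.6]
ee_rot: [[-0.992, 0.127, 0.0], [0.127, 0.992, -0.0], [-0.0, 0.0, -1.0]]
contact_force: [0.7, 0.5, 1.9]
grip_width: -0.0
grip_force: 0.6
clock: 11.58
eef_pos: [564.2, 154.5, 66.5]
ee_rot: [[-0.992, 0.126, 0.0], [0.126, 0.992, -0.0], [-0.0, 0.0, -1.0]]
contact_force: [-0.8, -0.2, 1.8]
grip_width: -0.1
grip_force: 1.2
```

```bash
python3 -m jog '[[0,0,0.001,0],[0,0,0.001,0],[0,0,0.001,0],[0,0,0,0],[0,0,0,0]]'
```

```text
clock: 12.2
eef_pos: [564.2, 154.5, 64.1]
ee_rot: [[-0.992, 0.126, 0.001], [0.126, 0.992, -0.0], [-0.001, 0.0, -1.0]]
contact_force: [-0.3, -0.2, 5.2]
grip_width: 0.0
grip_force: 2.8
```

The round key is also at its stop, at 5.2 N. Withdrawing straight up, then checking.

```bash
python3 -m jog '[[0,0,0,0],[0,0,-0.006,0],[0,0,-0.015,0],[0,0,-0.04,0],[0,0,-0.04,0]]'; python3 -m jog '[[0,0,-0.04,0],[0,0,-0.03,0],[0,0,0,0],[0,0,0,0]]'
python3 - <<'E'
from h import *
save("wrist","wrist4"); a=cv2.imread("pics/scene0.png"); b=save("scene","scene4")[:,:,::-1]
cv2.imwrite("pics/cmp.png",np.hstack([a[130:300,120:350],b[130:300,120:350],cv2.resize(cv2.imread("pics/wrist4.png"),(227,170))]))
print(arm.get_obs()["clock"],arm.get_obs()["contact_force"])
E
```

```text
clock: 12.82
eef_pos: [563.4, 154.5, 165.1]
ee_rot: [[-0.992, 0.126, -0.002], [0.126, 0.992, 0.0], [0.002, -0.0, -1.0]]
contact_force: [-0.3, -0.2, -0.1]
grip_width: 0.1
grip_force: 0.0
clock: 13.32
eef_pos: [563.7, 154.4, 233.5]
ee_rot: [[-0.992, 0.126, -0.001], [0.126, 0.992, -0.0], [0.001, -0.0, -1.0]]
contact_force: [-0.4, 0.0, -0.1]
grip_width: 0.2
grip_force: 0.0
13.425 [0.54095985 0.43809056 0.3917014 ]
```

View pics/cmp.png

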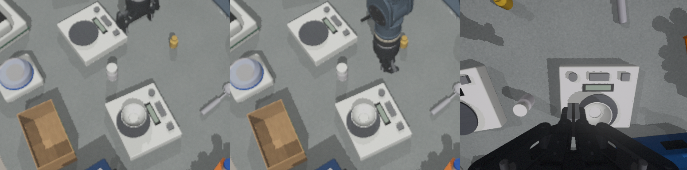

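The before and after crops match: the balances, dish, jar and weight have not moved, the keys look up, and the arm is clear.

```bash
python3 -c "from cell import arm; print(arm.close_job())"
```

```text
the job is handed in; nothing more can be done
None
```

I pressed the bar key and then the round key of the balance with the dish, each to its stop at about 5 N; in the final pictures both keys look up and nothing appears to have moved, and I handed the job in with the arm clear at about 13.4 s (no verdict was returned).

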